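Load spacer rings on a carrier and feed it into the UV steriliser

TASK

Drop every spacer ring into the upright tube on the carrier sled, so that they lie flat on each other in one column. Then, with the push stick behind the sled, feed it under the low guard of the steriliser right up to its end stop, keeping the gripper itself off the sled and out from under the guard. Finally lay the push stick flat in the white tray again, and leave the bottles and the flask alone.

Things in the scene. Friction and masses are not known exactly. Their poses are not given: they have to be found in the camera images.
- steriliser: Fixed white bench steriliser with loading track. Origin: on the worktop (z = 0) below the middle of its guarded opening; x points along the track into the opening, z up. Hood over x = 0 to 130 mm, 149 mm high, 130 mm wide, amber window on top. The opening at x = 0 is 110 mm wide and reaches 94 mm above the worktop.
- track_start (a point): Middle of the open outer end of the track, 245 mm before the opening, on top of the track plate (3 mm thick, 136 mm wide). Two rails, 12 mm high on the plate and 97 mm apart inside, run from here to the opening. Axes as the steriliser.
- end_stop (a point): Middle of the end stop's face inside the hood, 115 mm inside the opening, at track level: the sled is home when its front edge is here, its origin then 70 mm inside the opening. Axes as the steriliser.
- sled: Loose carrier sled, aluminium base 90 x 90 x 14 mm, standing between the rails on the track plate with 3.5 mm play each side; 0.3 to 0.55 kg; slides with dry friction. Origin: centre of the base's underside; x along the track towards the opening (within a few degrees), z up. It carries an upright clear tube in its middle.
- tube_mouth (a point): Centre of the tube's rim, 80 mm above the sled's underside, on the tube's axis; axes as the sled. Smooth bore 42.4 mm in diameter; its floor is 65.5 mm below this point; the top 5 mm are a lead-in lip that widens to 50.4 mm at the rim; outside 59 mm across the rim.
- ring0_center (a point): Centre (half-way up) of a flat plain steel spacer ring that lies on the worktop; there are 4 to 6 such rings, all alike: 40 mm outer diameter, 10 mm thick, with a 12 mm hole, 60 g. z is the ring's axis. Either face may be up. None from the start means that this ring is absent.
- ring1_center (a point): Centre (half-way up) of a flat plain steel spacer ring that lies on the worktop; there are 4 to 6 such rings, all alike: 40 mm outer diameter, 10 mm thick, with a 12 mm hole, 60 g. z is the ring's axis. Either face may be up. None from the start means that this ring is absent.
- ring2_center (a point): Centre (half-way up) of a flat plain steel spacer ring that lies on the worktop; there are 4 to 6 such rings, all alike: 40 mm outer diameter, 10 mm thick, with a 12 mm hole, 60 g. z is the ring's axis. Either face may be up. None from the start means that this ring is absent.
- ring3_center (a point): Centre (half-way up) of a flat plain steel spacer ring that lies on the worktop; there are 4 to 6 such rings, all alike: 40 mm outer diameter, 10 mm thick, with a 12 mm hole, 60 g. z is the ring's axis. Either face may be up. None from the start means that this ring is absent.
- ring4_center (a point): Centre (half-way up) of a flat plain steel spacer ring that lies on the worktop; there are 4 to 6 such rings, all alike: 40 mm outer diameter, 10 mm thick, with a 12 mm hole, 60 g. z is the ring's axis. Either face may be up. None from the start means that this ring is absent.
- ring5_center (a point): Centre (half-way up) of a flat plain steel spacer ring that lies on the worktop; there are 4 to 6 such rings, all alike: 40 mm outer diameter, 10 mm thick, with a 12 mm hole, 60 g. z is the ring's axis. Either face may be up. None from the start means that this ring is absent.
- stick_grip (a point): Grip point of the push stick, in its upright handle plate: the plate is 36 mm long (along the stick's x), 12 mm thick (y) and reaches from the base up to 92 mm over the stick's underside; this point is 72 mm above the underside, 20 mm below the plate's top, 125 mm behind the stick's nose. Wooden stick, 0.12 kg. x points along the stick to its nose, z up.
- stick_mid (a point): Middle of the push stick's flat base at the height of its underside. The base is 150 x 36 x 14 mm; its flat rubber nose face, 36 mm wide and 26 mm high, is 75 mm ahead (+x) of this point, the handle's centre 50 mm behind it. Axes as stick_grip.
- tray: Fixed white tray, 110 x 220 mm and 36 mm high; origin under its centre on the worktop; the long side is along its y. Its inner floor is 88 x 198 mm, 2 mm above the worktop. The push stick starts in it, its x roughly along the tray's y. (A shelf with a front rail overhangs the worktop beyond world x = 0.59 m, from 0.49 m up: mind the wrist.)
- bottle_small: Bystander: small white bottle with red cap, 44 mm wide, 88 mm high, origin under its centre.
- flask: Bystander: clear conical flask, 70 mm wide, 125 mm high, origin under its centre.
- bottle_squat: Bystander: white bottle with red cap, 70 mm wide, 101 mm high, origin under its centre.

How it is judged (in metres and radians):
On the way, in this order (a step that is already met when the one before it is completed fails the run):
1. all rings lie flat in the tube, the sled still in front of the guard (horizontal distance between each of ring0_center, ring1_center, ring2_center, ring3_center, ring4_center, ring5_center and tube_mouth below 0.005 m and z of ring0_center in the frame of sled between 0.012 and 0.074 m and angle between the z axis of each of ring0_center, ring1_center, ring2_center, ring3_center, ring4_center, ring5_center and the z axis of sled, either way round below 0.12 rad and z of ring1_center in the frame of sled between 0.012 and 0.074 m and z of ring2_center in the frame of sled between 0.012 and 0.074 m and z of ring3_center in the frame of sled between 0.012 and 0.074 m and z of ring4_center in the frame of sled between 0.012 and 0.074 m and z of ring5_center in the frame of sled between 0.012 and 0.074 m and x of sled in the frame of steriliser below -0.05 m), for 0.3 s.
2. the sled with the column stands at the end stop (horizontal distance between each of ring0_center, ring1_center, ring2_center, ring3_center, ring4_center, ring5_center and tube_mouth below 0.005 m and z of ring0_center in the frame of sled between 0.012 and 0.074 m and angle between the z axis of each of ring0_center, ring1_center, ring2_center, ring3_center, ring4_center, ring5_center and the z axis of sled, either way round below 0.12 rad and z of ring1_center in the frame of sled between 0.012 and 0.074 m and z of ring2_center in the frame of sled between 0.012 and 0.074 m and z of ring3_center in the frame of sled between 0.012 and 0.074 m and z of ring4_center in the frame of sled between 0.012 and 0.074 m and z of ring5_center in the frame of sled between 0.012 and 0.074 m and x of sled in the frame of steriliser between 0.055 and 0.08 m and y of sled in the frame of steriliser between -0.01 and 0.01 m and angle between sled's own z axis and vertical below 0.1 rad), for 0.2 s.
At the end, for the whole second after the job is handed in: Every ring lies in the tube below its rim (within 5 mm of the axis, tilt under 0.12 rad); the sled is upright, its origin 55 to 80 mm inside the opening (home is 70); the stick lies on the tray floor (underside under 14 mm high, tilt under 0.1 rad, middle within 30/35 mm of the tray's) (all of step 2 and x of stick_mid in the frame of tray between -0.03 and 0.03 m and y of stick_mid in the frame of tray between -0.035 and 0.035 m and height (world z) of stick_mid below 0.014 m and angle between stick_mid's own z axis and vertical below 0.1 rad); the robot touches nothing.
It fails at once if the gripper reaches under the guard (x of the grasp point in the frame of steriliser between 0 and 0.12 m and y of the grasp point in the frame of steriliser between -0.055 and 0.055 m and z of the grasp point in the frame of steriliser below 0.094 m).
It fails at once if the gripper itself touches the sled while it goes under the guard (x of sled in the frame of steriliser above -0.045 m and contact force between any of the fingers, the arm and sled above 0.5 N).
It fails at once if a bystander is moved more than 30 mm (distance of any of bottle_small, flask, bottle_squat from where it was at the start of the episode above 0.03 m).
It fails at once if a bystander is tipped (angle between any of bottle_small, flask, bottle_squat's own z axis and vertical above 0.3 rad).
Of ring0, ring1, ring2, ring3, ring4, ring5 only 4 to 6 are there at a start; the rules pass over those that are not, and their reading is None.
At some moment in a run one of ring0, ring1, ring2, ring3, ring4, ring5, stick may be knocked a few centimetres aside while the robot is not near it.
Once in a run the grip may slacken for a moment while it holds something.
It also fails if it takes over 210 s, if anything falls off the work surface, if the arm or the gripper's body presses on something with over 40 N, if the wrist force passes 120 N, or if a joint passes its speed limit or range.

ROBOT

A 7-joint arm with a two-finger parallel gripper is mounted at the origin on a cart in front of the work surface, level with it; the furniture and walls round the work are solid. World frame = base frame: x ahead of the robot, y to its left, z up, the work surface at z = 0. Lengths are in mm, angles in rad, forces in N, time in s.
With the tool pointing down it reaches from about 375 to 925 mm from the base axis. Payload 3.1 kg.
Tool frame: the origin (TCP) lies midway between the tips of the shut fingers; the grasp point (between the pads) lies 19 mm behind it; z points along the fingers, y is the line along which they close (so a half turn about z gives the same grasp; the last joint's range is limited). The gripper opens to 85 mm and grips with 20 to 120 N. Pads are 22 mm wide; open, the fingers measure 114 mm over their backs; the gripper's body (76 mm by 85 mm) begins 54 mm behind the grasp point. The pads swing forward as they close: fully open they stand 13 mm farther back than shut.
Start: joints at [1.075, 0.383, 0.044, 1.598, -0.018, 1.161, -0.05], TCP at [251.823, -599.24, 231.269] pointing down, gripper open.
Joint ranges: [-2.61, 2.61], [-0.41, 2.15], [-1.48, 1.57], [0, 2.5], [-1.57, 4.71], [0.05, 1.97], [-2.85, 2.85]. Speed limits (rad/s): [2.79, 2.79, 3.14, 3.14, 3.14, 3.14, 3.14].

INTERFACE

Orientations are given as [roll, pitch, yaw] about the fixed x, y, z axes, in that order (R = Rz(yaw) Ry(pitch) Rx(roll)).
In Python, from workcell import r, cams gives the robot as it stands. The module is installed in compiled form; this text tells all that it offers.
- The arm moves only by the shell command python3 -m jog 'ROWS'. ROWS is JSON, a list of rows, each a list of 5 numbers: the closure in counts, from 0 (fully open) to 255 (shut), then the shift along the tool's x, y, z in m, then the turn about the tool's z in rad. A call has 1 to 20 rows; each row is the pose to reach, as a shift and turn from the pose commanded when the call began, along the tool's axes at that moment; what a row does not reach only later rows make up. A row lasts 1/8 s, in which the tool goes at most 62.5 mm and 10.7 degrees, less where a joint would pass 70% of its speed; a pose out of reach is approached as far as the arm can. A call with a gripper value outside its range is refused whole. The fingers move at their own pace and stop on an object; the grip force is fixed at half the most. Time passes only in rows, so rows that repeat a pose let the fingers close. It gives the time, the measured TCP pose, the force, the opening and the grip force at its end, in the units of the state.
- r.observe(): the state, without advancing time (a new reading comes with each control period).
- cams.read_camera(name): name is "scene" or "side" or "wrist"; returns the picture (384x512x3 uint8, red, green, blue); there is no depth.
- cams.camera_params(name): a dict with "fx", "fy", "cx", "cy" (pixels), "distortion" ([k1, k2, p1, p2, k3] as OpenCV has them; the pictures are not rectified), "extrinsics" (4x4, takes a point from camera to world coordinates). Camera axes: x right, y down, z forward; pixel columns grow to the right and rows downward; lengths in mm; the calibration is good to about 2 mm. A picture is of the moment at which its call begins: read the wrist's pose just before it. camera_params takes no time and is no camera call; for the wrist camera it gives the pose at the moment of the call.
- r.close_job(): hands the job in; it is judged then, once.
The state is a dict: "time": time; "qpos": joint angles; "joint_vel": joint speeds; "joint_efforts": joint torques, N m; "tcp_pos": TCP position; "tcp_rot": TCP orientation; "force": force on the tool from outside, world axes, zero at the start; "moment": the same for the moment, N m; "grip_width": opening from 0.0 (shut) to 1.0 (fully open); "finger_force": force on a finger pad.
Only numpy, scipy, OpenCV 4.12 (cv2) and the standard library are available. Lean on these libraries where they do the work, as an engineer would, in place of code of your own. Each camera call takes 0.05 s, during which the arm holds its last target. There are 200 camera calls.

## Working session

There is one attempt and no reset: what is moved stays moved. The work goes in short steps, Python scripts to look and compute and a shell command to move; the robot and the scene stay as the last step left them, time stands still between calls to the robot, and variables do not carry over. Pictures are saved under pics/ and viewed, at most 21 in all, crops included, and the job is handed in when it is done.

```bash
mkdir -p pics; ls; cat > h.py <<'E'
import numpy as np, cv2
from workcell import r, cams
def grab(n,f=None):
    p=cams.camera_params(n); im=cams.read_camera(n)
    if f: cv2.imwrite('pics/'+f+'.png',im[:,:,::-1])
    return im,p
def K(p): return np.array([[p['fx'],0,p['cx']],[0,p['fy'],p['cy']],[0,0,1.]]),np.array(p['distortion'],float)
def ray(p,uv):
    k,d=K(p); E=np.array(p['extrinsics'])
    n=cv2.undistortPoints(np.array(uv,float).reshape(-1,1,2),k,d).reshape(-1,2)
    v=np.c_[n,np.ones(len(n))]@E[:3,:3].T
    return E[:3,3],v
def plane(p,uv,z):
    o,v=ray(p,uv); return o+v*((z-o[2])/v[:,2])[:,None]
def proj(p,X):
    k,d=K(p); E=np.linalg.inv(np.array(p['extrinsics']))
    return cv2.projectPoints(np.array(X,float).reshape(-1,1,3),cv2.Rodrigues(E[:3,:3])[0],E[:3,3],k,d)[0].reshape(-1,2)
E
python3 - <<'E'
from h import *
s=r.observe(); print(s)
for n in ['scene','side','wrist']:
    im,p=grab(n,n+'0'); print(n,p)
a=cv2.imread('pics/scene0.png');b=cv2.imread('pics/side0.png')
E
```

```text
pics
{'time': 0.0, 'qpos': array([ 1.07520249,  0.38385101,  0.04384997,  1.59961046, -0.01790524,
        1.16121042, -0.04987735]), 'joint_vel': array([ 6.41084399e-04, -4.54239323e-04,  7.43653394e-04,  7.32579512e-05,
       -7.80272103e-04,  2.96740002e-04, -6.49461966e-04]), 'joint_efforts': array([ 1.34735301e-04, -4.33457065e+01,  1.02425225e+00, -2.49512941e+01,
        1.03986703e-02,  1.13423180e-02, -5.90805058e-06]), 'tcp_pos': array([ 251.41185288, -598.36282712,  229.86018899]), 'tcp_rot': array([-3.13891014e+00,  1.46077336e-04,  3.97878900e-01]), 'force': array([-0.07411552,  0.0432323 ,  0.11732641]), 'moment': array([-0.00188068,  0.03216178, -0.00533512]), 'finger_force': 0.0, 'grip_width': 1.0003176426077114}
scene {'fx': 395.78602110185665, 'fy': 395.78602110185665, 'cx': 255.517871131375, 'cy': 187.92391035348166, 'distortion': array([-0.07273068,  0.        ,  0.        ,  0.        ,  0.        ]), 'extrinsics': array([[ 6.23861972e-01, -3.17691286e-01,  7.14050759e-01,
        -2.50994480e+02],
       [-7.81445548e-01, -2.39781436e-01,  5.76062251e-01,
     
[... 595 characters left out ...]
4, -7.31870408e-01, -6.81443741e-01,
         9.12941397e+02],
       [ 0.00000000e+00,  0.00000000e+00,  0.00000000e+00,
         1.00000000e+00]])}
wrist {'fx': 302.149834699112, 'fy': 302.149834699112, 'cx': 259.01983565113306, 'cy': 187.88575696934902, 'distortion': array([-0.03726282,  0.        ,  0.        ,  0.        ,  0.        ]), 'extrinsics': array([[ 3.87636028e-01, -8.81073581e-01, -2.71012279e-01,
         3.21127255e+02],
       [-9.21810829e-01, -3.71066054e-01, -1.12137322e-01,
        -5.68663377e+02],
       [-1.76222476e-03,  2.93290520e-01, -9.56021739e-01,
         3.71949162e+02],
       [ 0.00000000e+00,  0.00000000e+00,  0.00000000e+00,
         1.00000000e+00]])}
```

View pics/scene0.png

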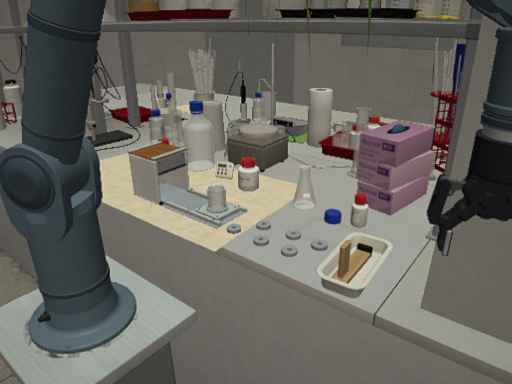

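View pics/side0.png

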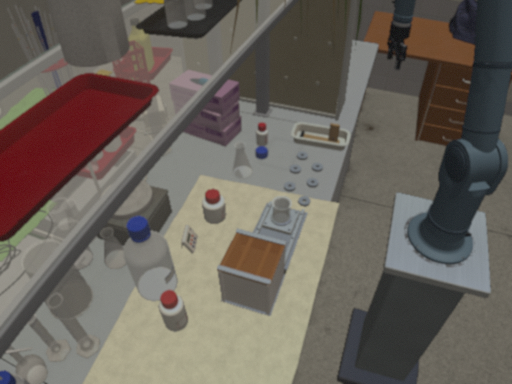

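Scene: six rings (scene px (233,228),(264,225),(261,240),(292,235),(289,250),(319,244)), tray with stick at (355,262), sled tube at (216,197), hood at (160,172), bystanders at (249,175), (305,188), (360,211). Side: rings (303,156),(317,168),(295,170),(312,183),(289,187),(304,202), tray (320,135), tube (282,209).

```bash
python3 - <<'E'
from h import *
ps=cams.camera_params('scene');pd=cams.camera_params('side')
np.set_printoptions(precision=0,suppress=True)
print(plane(ps,[(233,228),(264,225),(261,240),(292,235),(289,250),(319,244)],5))
print(plane(pd,[(303,156),(317,168),(295,170),(312,183),(289,187),(304,202)],5))
print('tube',plane(ps,[(216,188)],83),plane(pd,[(282,201)],83))
print('tray rim',plane(ps,[(355,262)],36),plane(pd,[(320,135)],36))
print('handle top',plane(ps,[(344,242)],94),plane(pd,[(335,126)],94))
print('hood',plane(ps,[(162,153)],149),plane(pd,[(253,256)],149))
print('bottles',plane(ps,[(249,188),(303,206),(359,225),(332,216)],5),plane(pd,[(214,220),(241,176),(261,145)],5))
b=cv2.imread('pics/scene0.png')[140:300,120:400];cv2.imwrite('pics/c1.png',cv2.resize(b,None,fx=2.8,fy=2.8,interpolation=2))
E
```

```text
[[ 432.   -5.    5.]
 [ 495.  -61.    5.]
 [ 429. -102.    5.]
 [ 497. -151.    5.]
 [ 433. -185.    5.]
 [ 501. -228.    5.]]
[[ 493. -230.    5.]
 [ 429. -182.    5.]
 [ 499. -145.    5.]
 [ 427. -100.    5.]
 [ 494.  -56.    5.]
 [ 429.   -5.    5.]]
tube [[471.  90.  83.]] [[476.  88.  83.]]
tray rim [[ 438. -353.   36.]] [[ 457. -335.   36.]]
handle top [[ 409. -336.   94.]] [[ 405. -328.   94.]]
hood [[457. 298. 149.]] [[469. 347. 149.]]
bottles [[ 665.  132.    5.]
 [ 658.  -82.    5.]
 [ 650. -265.    5.]
 [ 653. -182.    5.]] [[ 669.  161.    5.]
 [ 666.  -54.    5.]
 [ 659. -241.    5.]]
```

View pics/c1.png

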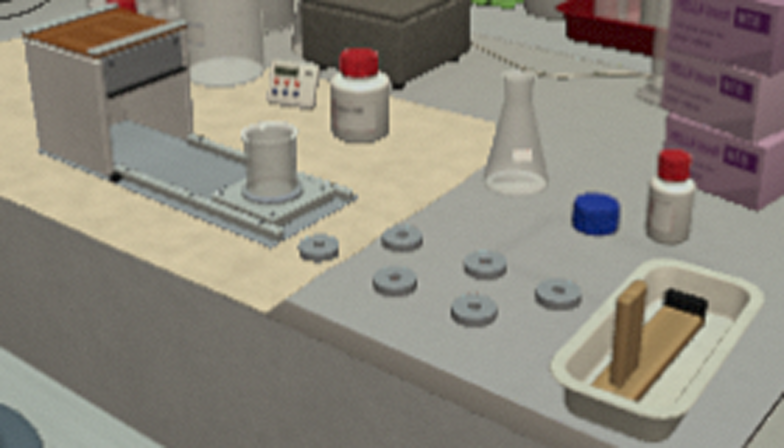

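Both views agree within a few mm on the six rings; the tube is near (473,89). Next, move above the rings for a wrist view.

```bash
python3 -m jog '[[0,0.1,-0.11,-0.02,-0.3],[0,0.21,-0.225,-0.02,-0.6],[0,0.421,-0.45,-0.02,-1.173],[0,0.421,-0.45,-0.02,-1.173],[0,0.421,-0.45,-0.02,-1.173],[0,0.421,-0.45,-0.02,-1.173],[0,0.421,-0.45,-0.02,-1.173],[0,0.421,-0.45,-0.02,-1.173],[0,0.421,-0.45,-0.02,-1.173],[0,0.421,-0.45,-0.02,-1.173],[0,0.421,-0.45,-0.02,-1.173],[0,0.421,-0.45,-0.02,-1.173],[0,0.421,-0.45,-0.02,-1.173]]'
python3 - <<'E'
from h import *
s=r.observe();print(s['time'],s['tcp_pos'],s['tcp_rot'],s['qpos'])
im,p=grab('wrist','w1')
E
```

```text
time: 1.78
tcp_pos: [465.0, -23.3, 250.9]
tcp_rot: [-3.141, 0.001, 1.567]
force: [0.8, -0.9, -0.3]
grip_width: 1.002
finger_force: 0.0
1.775 [464.96486789 -23.30084042 250.86927492] [-3.14057085e+00  5.40820509e-04  1.56731906e+00] [ 0.53418249  0.04238803 -0.57985802  1.97706301  0.0262136   1.13024376
 -0.05994644]
```

View pics/w1.png

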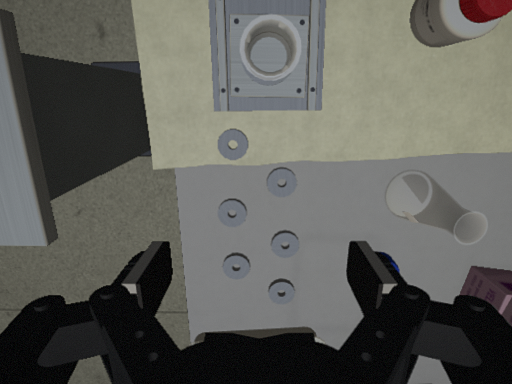

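The wrist view shows six rings around (233,143),(282,182),(232,212),(285,244),(237,266),(281,291), the tube rim at (270,48) and the sled between its rails.

```bash
cat >> h.py <<'E'
def circ(g,r0,r1,md,z,p,p2=18,box=None):
    c=cv2.HoughCircles(cv2.GaussianBlur(g,(3,3),0),cv2.HOUGH_GRADIENT_ALT if 0 else cv2.HOUGH_GRADIENT,1,md,param1=100,param2=p2,minRadius=r0,maxRadius=r1)
    c=np.zeros((0,3)) if c is None else c[0]
    if box: c=np.array([q for q in c if box[0]<q[0]<box[2] and box[1]<q[1]<box[3]]).reshape(-1,3)
    return c, plane(p,c[:,:2],z) if len(c) else None
E
python3 - <<'E'
from h import *
np.set_printoptions(precision=1,suppress=True)
im=cv2.imread('pics/w1.png');p=cams.camera_params('wrist');g=cv2.cvtColor(im,6)
up=cv2.resize(g,None,fx=3,fy=3,interpolation=cv2.INTER_CUBIC)
def run(r0,r1,md,z,box,p2):
    c=cv2.HoughCircles(cv2.GaussianBlur(up,(7,7),0),cv2.HOUGH_GRADIENT,1,md,param1=80,param2=p2,minRadius=r0,maxRadius=r1)[0]
    c=(c+[1,1,0])/3-[1/3,1/3,0]
    c=np.array([q for q in c if box[0]<q[0]<box[2] and box[1]<q[1]<box[3]])
    print(np.c_[c,plane(p,c[:,:2],z)])
run(38,54,70,10,(215,125,305,310),25)
run(75,110,30,83,(245,20,300,80),25)
# scale check
print(plane(p,[(214,110),(322,110)],3))
# stick: orange-brown from scene
E
```

```text
[[ 232.5  143.8   15.5  431.9   -6.5   10. ]
 [ 285.5  246.5   13.9  502.5 -151.9   10. ]
 [ 281.5  295.2   13.4  498.5 -233.3   10. ]
 [ 235.8  270.8   15.4  431.3 -191.2   10. ]]
[[273.8  45.5  36.1 480.   97.9  83. ]]
[[409.3  35.1   3. ]
 [544.8  34.7   3. ]]
```

```bash
python3 - <<'E'
from h import *
np.set_printoptions(precision=1,suppress=True)
im=cv2.imread('pics/w1.png').astype(int)
for q in [(225,143),(232,143),(215,143),(289,244),(285,244),(300,260),(233,256),(244,266),(250,250),(215,230)]: print(q,im[q[1],q[0]])
c=im[5:100,205:330].astype(np.uint8)
d=im[120:310,205:330].astype(np.uint8)
a=cv2.resize(c,None,fx=5,fy=5,interpolation=2);b=cv2.resize(d,None,fx=3,fy=3,interpolation=2)
o=np.zeros((590,1000,3),np.uint8);o=np.zeros((590,800,3),np.uint8)
o[:475,:400]=a[:, 100:500];o[:570,410:410+375]=b
cv2.imwrite('pics/c2.png',o)
E
```

```text
(225, 143) [123 115 110]
(232, 143) [138 157 157]
(215, 143) [139 159 158]
(289, 244) [105  99  96]
(285, 244) [130 132 130]
(300, 260) [124 125 124]
(233, 256) [115 107 103]
(244, 266) [124 115 111]
(250, 250) [126 126 124]
(215, 230) [127 127 126]
```

View pics/c2.png

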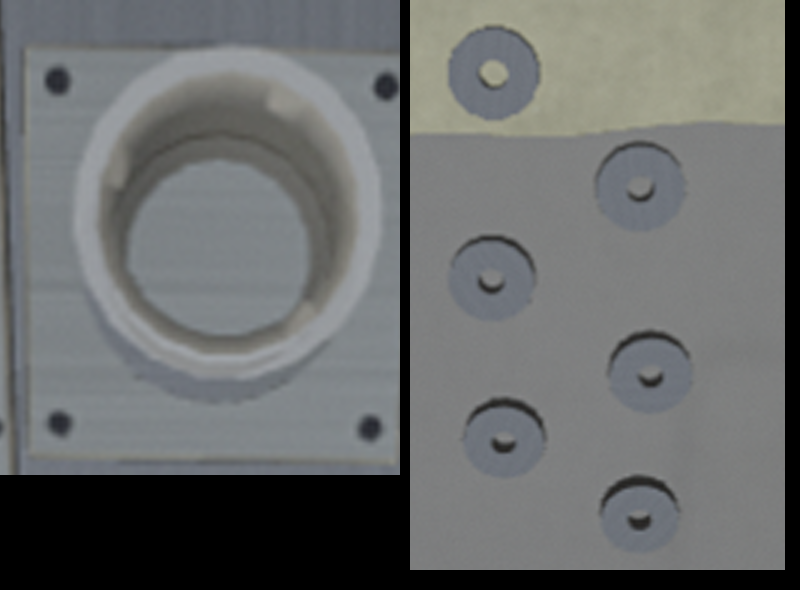

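The crop shows clean ring tops (bluish), and the rim outer ellipse spans crop x 74–382, y 47–373; four screws give an independent sled centre.

```bash
cat >> h.py <<'E'
def rings(im,p,z=10,amin=250,ymin=0):
    im=im.astype(int); m=((im[:,:,2]-im[:,:,0]>5)&(im[:,:,2]>95)).astype(np.uint8)*255
    m=cv2.morphologyEx(m,cv2.MORPH_OPEN,np.ones((3,3),np.uint8))
    out=[]
    for c in cv2.findContours(m,cv2.RETR_EXTERNAL,cv2.CHAIN_APPROX_NONE)[0]:
        if len(c)<30: continue
        h=cv2.convexHull(c);a=cv2.contourArea(h)
        if not amin<a<4000: continue
        (u,v),(d1,d2),_=cv2.fitEllipse(h)
        if min(d1,d2)/max(d1,d2)<.8 or v<ymin: continue
        X=plane(p,[(u,v)],z)[0]; o,_=ray(p,[(u,v)])
        D=(d1+d2)/2*np.linalg.norm(X-o)/p['fx']
        out.append([u,v,X[0],X[1],D])
    return np.array(out)
E
python3 - <<'E'
from h import *
np.set_printoptions(precision=1,suppress=True)
im=cv2.imread('pics/w1.png')[:,:,::-1];p=cams.camera_params('wrist')
print(rings(im,p))
f=lambda x,y:(205+(x+100)/5-.4,5+y/5-.4)
print(plane(p,[f(228,210)],83))
e=plane(p,[f(74,210),f(382,210),f(228,47),f(228,373)],83);print(e)
q=plane(p,[f(57,80),f(386,86),f(60,423),f(370,428)],17);print(q,q.mean(0))
q=plane(p,[f(25,50),f(25,460)],17);print(q)
E
```

```text
[[ 281.2  292.8  497.9 -229.2   37.6]
 [ 235.7  267.2  431.3 -185.1   37.5]
 [ 284.8  245.1  501.5 -149.7   37.7]
 [ 231.5  213.4  427.8 -101.4   37.5]
 [ 281.5  182.6  495.   -57.9   38.1]
 [ 232.4  144.1  431.7   -6.8   38.5]]
[[476.5  97.   83. ]]
[[447.4  97.1  83. ]
 [505.7  97.   83. ]
 [476.4 124.9  83. ]
 [476.7  67.6  83. ]]
[[440.2 133.7  17. ]
 [514.2 132.3  17. ]
 [439.2  59.7  17. ]
 [512.9  58.3  17. ]] [476.6  96.   17. ]
[[433.2 139.9  17. ]
 [430.7  51.3  17. ]]
```

```bash
python3 -m jog '[[70,0.008,-0.016,0.05,0],[70,0.0164,-0.0334,0.1,0],[70,0.0164,-0.0334,0.15,0],[70,0.0164,-0.0334,0.2,0],[70,0.0164,-0.0334,0.225,0],[70,0.0164,-0.0334,0.24,0],[70,0.0164,-0.0334,0.25,0],[70,0.0164,-0.0334,0.2505,0],[150,0.0164,-0.0334,0.2505,0],[255,0.0164,-0.0334,0.2505,0],[255,0.0164,-0.0334,0.2505,0],[255,0.0164,-0.0334,0.2505,0],[255,0.0164,-0.0334,0.2505,0]]'
python3 - <<'E'
from h import *
s=r.observe();print(s['time'],s['tcp_pos'],s['tcp_rot'],s['grip_width'],s['finger_force'],s['force'])
E
```

```text
time: 3.45
tcp_pos: [433.2, -5.0, 2.2]
tcp_rot: [3.14, 0.001, 1.571]
force: [-1.3, -0.5, 6.2]
grip_width: 0.43
finger_force: 59.3
3.45 [433.21617602  -4.96806293   2.18843356] [3.13964479e+00 8.97436913e-04 1.57072701e+00] 0.4304409390491388 59.34085428714752 [-1.32551456 -0.50631792  6.19363129]
```

```bash
python3 -m jog '[[255,0,0,-0.02,0],[255,0,0,-0.06,0],[255,0,0,-0.11,0],[255,0.05,0.02,-0.12,0],[255,0.103,0.0434,-0.12,0],[255,0.103,0.0434,-0.12,0],[255,0.103,0.0434,-0.115,0],[255,0.103,0.0434,-0.115,0]]'
python3 - <<'E'
from h import *
s=r.observe();print(s['time'],s['tcp_pos'],s['tcp_rot'],s['grip_width'],s['finger_force'],s['force'])
im,p=grab('wrist','w2')
np.set_printoptions(precision=1,suppress=True)
print(rings(im,p,5)) 
cv2.imwrite('pics/c3.png',cv2.resize(im[150:384,130:400,::-1],None,fx=2.5,fy=2.5,interpolation=2))
print(proj(p,[[476.6,96.3,83],[433.2+43.4,96.3,s['tcp_pos'][2]+8]]))
E
```

```text
time: 4.45
tcp_pos: [474.3, 96.1, 114.8]
tcp_rot: [-3.139, 0.002, 1.569]
force: [-1.1, 0.2, -0.6]
grip_width: 0.429
finger_force: 60.2
4.45 [474.31254137  96.08103575 114.81823218] [-3.13920546e+00  1.61022349e-03  1.56856535e+00] 0.42879102582590567 60.233577489852905 [-1.13553566  0.17513686 -0.59433242]
[[258.8 256.3 474.3  27.2  69.3]]
[[261.9 222.1]
 [262.5 254.2]]
```

View pics/c3.png

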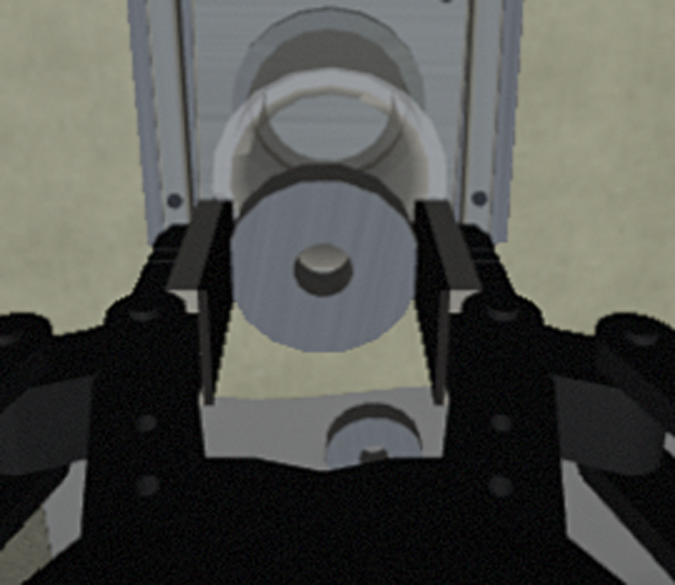

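```bash
python3 - <<'E'
from h import *
np.set_printoptions(precision=1,suppress=True)
im=cv2.imread('pics/w2.png')[:,:,::-1];p=cams.camera_params('wrist')
for z in (122.6,125): print(rings(im,p,z))
f=lambda x,y:(130+x/2.5-.3,150+y/2.5-.3)
print(plane(p,[f(213,170),f(446,170),f(329,68)],83))
E
```

```text
[[258.8 256.3 475.   94.9  37. ]]
[[258.8 256.3 475.   96.3  36.3]]
[[447.7  99.2  83. ]
 [505.6  99.1  83. ]
 [476.5 125.5  83. ]]
```

```bash
python3 -m jog '[[255,0.0017,0.002,0.01,0],[255,0.0017,0.002,0.022,0],[255,0.0017,0.002,0.028,0],[255,0.0017,0.002,0.031,0],[255,0.0017,0.002,0.032,0],[255,0.0017,0.002,0.032,0]]'; python3 -m jog '[[120,0,0,0,0],[90,0,0,0,0],[70,0,0,0,0],[70,0,0,0,0],[70,0,0,-0.02,0],[70,0,0,-0.06,0],[70,-0.03,0,-0.12,0],[70,-0.09,-0.01,-0.16,0],[70,-0.1,-0.01,-0.17,0],[70,-0.1,-0.01,-0.17,0],[70,-0.1,-0.01,-0.17,0]]'
cat > look.py <<'E'
import sys
from h import *
np.set_printoptions(precision=1,suppress=True)
s=r.observe();im,p=grab('wrist',sys.argv[1]);print(s['time'],s['tcp_pos'],s['tcp_rot'][2],s['grip_width'])
R=rings(im,p);print(R)
q=s['tcp_pos'];y=s['tcp_rot'][2]
for a in R:
    d=a[2:4]-q[:2]; print('ring at',a[2:4],'tool shift x,y,z0:',d[0]*np.cos(y)+d[1]*np.sin(y),d[0]*np.sin(y)-d[1]*np.cos(y),q[2])
E
python3 look.py w3; python3 - <<'E'
import cv2
im=cv2.imread('pics/w3.png');cv2.imwrite('pics/c4.png',im[:330,150:400])
E
```

```text
time: 5.25
tcp_pos: [477.8, 99.9, 83.9]
tcp_rot: [3.141, -0.0, 1.571]
force: [0.7, -0.2, 0.1]
grip_width: 0.433
finger_force: 60.2
time: 6.62
tcp_pos: [466.9, 1.2, 252.8]
tcp_rot: [-3.14, -0.001, 1.572]
force: [0.4, -0.4, -1.3]
grip_width: 0.722
finger_force: 0.0
6.625 [466.9   1.2 252.8] 1.5724612409261285 0.7224826223426868
[[ 278.7  306.   497.8 -229.2   38. ]
 [ 234.3  281.1  431.2 -185.1   37.9]
 [ 282.5  260.   501.4 -149.5   37.6]
 [ 230.5  229.3  427.8 -101.3   37.4]
 [ 279.4  199.9  494.9  -57.9   37.9]]
ring at [ 497.8 -229.2] tool shift x,y,z0: -230.5025608397958 30.46207433331229 252.82706220434798
ring at [ 431.2 -185.1] tool shift x,y,z0: -186.2495038991599 -36.10095496867851 252.82706220434798
ring at [ 501.4 -149.5] tool shift x,y,z0: -150.77819136389175 34.24019928823505 252.82706220434798
ring at [ 427.8 -101.3] tool shift x,y,z0: -102.4366016437885 -39.285953769946815 252.82706220434798
ring at [494.9 -57.9] tool shift x,y,z0: -59.16089432458972 27.815565127746417 252.82706220434798
```

View pics/c4.png

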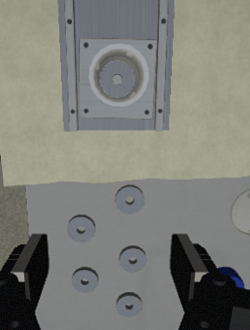

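```bash
python3 - <<'E'
from h import *
np.set_printoptions(precision=2,suppress=True)
for i in range(3):
    p=cams.camera_params('wrist');E=np.array(p['extrinsics']);s=r.observe()
    y=s['tcp_rot'][2];d=E[:3,3]-s['tcp_pos'];print(s['tcp_pos'],E[:3,3], d[0]*np.cos(y)+d[1]*np.sin(y),d[0]*np.sin(y)-d[1]*np.cos(y),d[2])
# start
y=.3979;d=np.array([321.13-251.41,-568.66+598.36,371.95-229.86]);print(d[0]*np.cos(y)+d[1]*np.sin(y),d[0]*np.sin(y)-d[1]*np.cos(y),d[2])
E
```

```text
[466.72   1.61 252.48] [467.32  77.45 394.53] 75.83002177224442 0.8104656964856118 142.05594420105905
[466.72   1.61 252.48] [467.32  77.45 394.53] 75.83002177224442 0.8104656964856118 142.05594420105905
[466.72   1.61 252.48] [467.32  77.45 394.53] 75.83002177224442 0.8104656964856118 142.05594420105905
75.78149911343998 -0.3644065308122286 142.08999999999997
```

The first ring lies flat in the tube (crop (117,78)); five rings remain. Next ring at (494.9,−57.9).

```bash
python3 -m jog '[[70,-0.03,0.015,0.05,0],[70,-0.0595,0.028,0.1,0],[70,-0.0595,0.028,0.15,0],[70,-0.0595,0.028,0.2,0],[70,-0.0595,0.028,0.225,0],[70,-0.0595,0.028,0.24,0],[70,-0.0595,0.028,0.25,0],[70,-0.0595,0.028,0.2515,0],[150,-0.0595,0.028,0.2515,0],[255,-0.0595,0.028,0.2515,0],[255,-0.0595,0.028,0.2515,0],[255,-0.0595,0.028,0.2515,0],[255,-0.0595,0.028,0.2515,0]]'
```

```text
time: 8.3
tcp_pos: [496.7, -59.8, 3.8]
tcp_rot: [3.139, 0.001, 1.571]
force: [-1.9, 1.1, 6.3]
grip_width: 0.432
finger_force: 59.5
```

```bash
python3 -m jog '[[255,0,0,-0.02,0],[255,0,0,-0.06,0],[255,0,0,-0.11,0],[255,0.05,-0.008,-0.12,0],[255,0.1,-0.015,-0.12,0],[255,0.1542,-0.0201,-0.12,0],[255,0.1542,-0.0201,-0.11,0],[255,0.1542,-0.0201,-0.10,0],[255,0.1542,-0.0201,-0.10,0],[255,0.1542,-0.0201,-0.10,0]]'
```

```text
time: 9.55
tcp_pos: [475.7, 93.0, 102.1]
tcp_rot: [-3.141, 0.0, 1.568]
force: [0.1, 0.0, -0.8]
grip_width: 0.432
finger_force: 60.0
```

```bash
python3 -m jog '[[255,0.0008,0.0005,0.008,0],[255,0.0008,0.0005,0.014,0],[255,0.0008,0.0005,0.017,0],[255,0.0008,0.0005,0.0175,0],[255,0.0008,0.0005,0.0175,0],[255,0.0008,0.0005,0.0175,0]]'; python3 -c "
from workcell import r
print(r.observe()['tcp_pos'])"
```

```text
time: 10.3
tcp_pos: [476.2, 95.4, 85.0]
tcp_rot: [3.141, -0.0, 1.571]
force: [1.2, 0.8, -0.1]
grip_width: 0.429
finger_force: 60.0
[476.15358987  95.42267988  84.97546182]
```

```bash
python3 -m jog '[[120,0,0,0,0],[90,0,0,0,0],[70,0,0,0,0],[70,0,0,0,0],[70,0,0,-0.02,0],[70,0,0,-0.06,0],[70,-0.03,0,-0.12,0],[70,-0.09,-0.01,-0.16,0],[70,-0.12,-0.01,-0.17,0],[70,-0.12,-0.01,-0.17,0],[70,-0.12,-0.01,-0.17,0],[70,-0.12,-0.01,-0.17,0]]'; python3 look.py w4
```

```text
time: 11.8
tcp_pos: [465.4, -22.9, 253.9]
tcp_rot: [-3.14, -0.001, 1.574]
force: [1.4, 1.1, 0.5]
grip_width: 0.722
finger_force: 0.0
11.8 [465.4 -22.9 253.9] 1.5739580965332838 0.721672274120496
[[ 279.9  292.2  497.8 -229.2   37.9]
 [ 384.2  273.   651.2 -196.3   42.5]
 [ 234.9  266.4  431.2 -185.2   37.7]
 [ 283.9  244.6  501.5 -149.5   37.6]
 [ 231.2  212.9  427.9 -101.4   37.8]]
ring at [ 497.8 -229.2] tool shift x,y,z0: -206.40142128368555 31.65523432629404 253.9432134324573
ring at [ 651.2 -196.3] tool shift x,y,z0: -174.0011069634567 185.21759047113002 253.9432134324573
ring at [ 431.2 -185.2] tool shift x,y,z0: -162.1824394270454 -34.725102329604994 253.9432134324573
ring at [ 501.5 -149.5] tool shift x,y,z0: -126.69202365275646 35.613496807357066 253.9432134324573
ring at [ 427.9 -101.4] tool shift x,y,z0: -78.3902690518525 -37.82802462683848 253.9432134324573
```

```bash
python3 -m jog '[[70,-0.03,-0.015,0.05,0],[70,-0.0784,-0.0378,0.1,0],[70,-0.0784,-0.0378,0.15,0],[70,-0.0784,-0.0378,0.2,0],[70,-0.0784,-0.0378,0.225,0],[70,-0.0784,-0.0378,0.24,0],[70,-0.0784,-0.0378,0.25,0],[70,-0.0784,-0.0378,0.253,0],[150,-0.0784,-0.0378,0.253,0],[255,-0.0784,-0.0378,0.253,0],[255,-0.0784,-0.0378,0.253,0],[255,-0.0784,-0.0378,0.253,0],[255,-0.0784,-0.0378,0.253,0]]'; python3 - <<'E'
import cv2
im=cv2.imread('pics/w4.png');cv2.imwrite('pics/c5.png',cv2.resize(im[:100,200:350],None,fx=3,fy=3))
E
```

```text
time: 13.48
tcp_pos: [429.1, -103.3, 3.0]
tcp_rot: [3.14, 0.001, 1.571]
force: [-1.8, 0.6, 5.9]
grip_width: 0.429
finger_force: 59.5
```

View pics/c5.png

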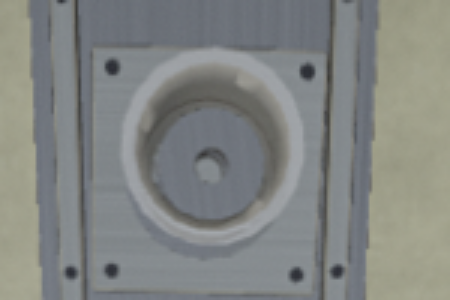

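The second ring is flat too, at crop (208,163). Carrying the third.

```bash
python3 -m jog '[[255,0,0,-0.02,0],[255,0,0,-0.06,0],[255,0,0,-0.11,0],[255,0.05,0.015,-0.12,0],[255,0.1,0.03,-0.12,0],[255,0.15,0.0475,-0.12,0],[255,0.1973,0.0475,-0.12,0],[255,0.1973,0.0475,-0.12,0],[255,0.1973,0.0475,-0.105,0],[255,0.1973,0.0475,-0.095,0],[255,0.1973,0.0475,-0.086,0],[255,0.1973,0.0475,-0.082,0],[255,0.1973,0.0475,-0.082,0],[255,0.1973,0.0475,-0.082,0]]'
```

```text
time: 15.22
tcp_pos: [476.1, 94.3, 84.1]
tcp_rot: [3.141, -0.0, 1.571]
force: [-0.3, -0.5, -0.6]
grip_width: 0.428
finger_force: 60.2
```

```bash
python3 -m jog '[[120,0,0,0,0],[90,0,0,0,0],[70,0,0,0,0],[70,0,0,0,0],[70,0,0,-0.02,0],[70,0,0,-0.06,0],[70,-0.03,0,-0.12,0],[70,-0.09,-0.01,-0.16,0],[70,-0.14,-0.01,-0.17,0],[70,-0.14,-0.01,-0.17,0],[70,-0.14,-0.01,-0.17,0],[70,-0.14,-0.01,-0.17,0]]'; python3 look.py w5
```

```text
time: 16.73
tcp_pos: [465.3, -43.8, 253.1]
tcp_rot: [-3.14, -0.001, 1.574]
force: [-0.4, 1.2, -0.4]
grip_width: 0.725
finger_force: 0.0
16.725 [465.3 -43.8 253.1] 1.5741313513890525 0.7254751627564068
[[ 280.3  280.7  497.8 -229.3   37.9]
 [ 384.   262.3  648.1 -198.8   47.9]
 [ 234.6  253.9  431.2 -185.1   37.7]
 [ 284.3  231.4  501.4 -149.5   37.8]
 [ 269.8   31.5  477.6  103.8   48.2]]
ring at [ 497.8 -229.3] tool shift x,y,z0: -185.6192092822221 31.919667921390538 253.08925056804543
ring at [ 648.1 -198.8] tool shift x,y,z0: -155.53642268048418 182.24045432741394 253.08925056804543
ring at [ 431.2 -185.1] tool shift x,y,z0: -141.18100637770067 -34.58580152867235 253.08925056804543
ring at [ 501.4 -149.5] tool shift x,y,z0: -105.8410238055558 35.727431552310186 253.08925056804543
ring at [477.6 103.8] tool shift x,y,z0: 147.59359183156084 12.818914976284477 253.08925056804543
```

```bash
python3 -m jog '[[70,-0.04,0.015,0.05,0],[70,-0.08,0.0357,0.1,0],[70,-0.1055,0.0357,0.15,0],[70,-0.1055,0.0357,0.2,0],[70,-0.1055,0.0357,0.225,0],[70,-0.1055,0.0357,0.24,0],[70,-0.1055,0.0357,0.25,0],[70,-0.1055,0.0357,0.2525,0],[150,-0.1055,0.0357,0.2525,0],[255,-0.1055,0.0357,0.2525,0],[255,-0.1055,0.0357,0.2525,0],[255,-0.1055,0.0357,0.2525,0],[255,-0.1055,0.0357,0.2525,0]]'
```

```text
time: 18.4
tcp_pos: [502.5, -151.5, 2.8]
tcp_rot: [3.14, 0.001, 1.571]
force: [-0.6, 0.5, 6.5]
grip_width: 0.432
finger_force: 59.6
```

```bash
python3 -m jog '[[255,0,0,-0.02,0],[255,0,0,-0.06,0],[255,0,0,-0.11,0],[255,0.05,-0.01,-0.12,0],[255,0.1,-0.02,-0.12,0],[255,0.15,-0.0259,-0.12,0],[255,0.2,-0.0259,-0.12,0],[255,0.2454,-0.0259,-0.12,0],[255,0.2454,-0.0259,-0.12,0],[255,0.2454,-0.0259,-0.105,0],[255,0.2454,-0.0259,-0.095,0],[255,0.2454,-0.0259,-0.086,0],[255,0.2454,-0.0259,-0.082,0],[255,0.2454,-0.0259,-0.082,0],[255,0.2454,-0.0259,-0.082,0]]'
```

```text
time: 20.27
tcp_pos: [475.8, 94.2, 83.5]
tcp_rot: [3.141, -0.0, 1.571]
force: [-0.4, -0.6, -0.7]
grip_width: 0.429
finger_force: 60.1
```

```bash
python3 -m jog '[[120,0,0,0,0],[90,0,0,0,0],[70,0,0,0,0],[70,0,0,0,0],[70,0,0,-0.02,0],[70,0,0,-0.06,0],[70,-0.03,0,-0.12,0],[70,-0.09,-0.01,-0.16,0],[70,-0.14,-0.01,-0.17,0],[70,-0.14,-0.01,-0.17,0],[70,-0.14,-0.01,-0.17,0],[70,-0.14,-0.01,-0.17,0]]'; python3 look.py w6
```

```text
time: 21.78
tcp_pos: [465.1, -43.9, 252.6]
tcp_rot: [-3.14, -0.001, 1.574]
force: [-0.4, 2.1, 0.2]
grip_width: 0.729
finger_force: 0.0
21.775 [465.1 -43.9 252.6] 1.574151574616685 0.7289650311894416
[[ 280.5  280.7  497.8 -229.1   37.9]
 [ 384.2  262.4  648.  -198.7   48.1]
 [ 234.6  254.   431.1 -185.1   37.6]
 [ 270.3   30.1  478.   105.1   50.6]]
ring at [ 497.8 -229.1] tool shift x,y,z0: -185.32072955764198 32.09088761005183 252.55075232862396
ring at [ 648.  -198.7] tool shift x,y,z0: -155.42566084286997 182.4330915839061 252.55075232862396
ring at [ 431.1 -185.1] tool shift x,y,z0: -141.04937938667334 -34.4465462801342 252.55075232862396
ring at [478.  105.1] tool shift x,y,z0: 149.01009408179462 13.44821881357683 252.55075232862396
```

```bash
python3 -m jog '[[70,-0.05,-0.015,0.05,0],[70,-0.1,-0.0344,0.1,0],[70,-0.141,-0.0344,0.15,0],[70,-0.141,-0.0344,0.2,0],[70,-0.141,-0.0344,0.225,0],[70,-0.141,-0.0344,0.24,0],[70,-0.141,-0.0344,0.25,0],[70,-0.141,-0.0344,0.252,0],[150,-0.141,-0.0344,0.252,0],[255,-0.141,-0.0344,0.252,0],[255,-0.141,-0.0344,0.252,0],[255,-0.141,-0.0344,0.252,0],[255,-0.141,-0.0344,0.252,0]]'
```

```text
time: 23.45
tcp_pos: [432.3, -187.1, 2.9]
tcp_rot: [3.14, 0.001, 1.571]
force: [-0.8, 0.8, 5.6]
grip_width: 0.434
finger_force: 59.5
```

```bash
python3 -m jog '[[255,0,0,-0.02,0],[255,0,0,-0.06,0],[255,0,0,-0.11,0],[255,0.05,0.01,-0.12,0],[255,0.1,0.02,-0.12,0],[255,0.15,0.03,-0.12,0],[255,0.2,0.0443,-0.12,0],[255,0.25,0.0443,-0.12,0],[255,0.281,0.0443,-0.12,0],[255,0.281,0.0443,-0.12,0],[255,0.281,0.0443,-0.105,0],[255,0.281,0.0443,-0.095,0],[255,0.281,0.0443,-0.086,0],[255,0.281,0.0443,-0.082,0],[255,0.281,0.0443,-0.082,0],[255,0.281,0.0443,-0.082,0]]'
```

```text
time: 25.45
tcp_pos: [475.7, 94.2, 83.5]
tcp_rot: [3.141, -0.0, 1.571]
force: [0.3, -0.4, 0.1]
grip_width: 0.428
finger_force: 60.1
```

```bash
python3 -m jog '[[120,0,0,0,0],[90,0,0,0,0],[70,0,0,0,0],[70,0,0,0,0],[70,0,0,-0.02,0],[70,0,0,-0.06,0],[70,-0.03,0,-0.12,0],[70,-0.09,-0.01,-0.16,0],[70,-0.14,-0.01,-0.17,0],[70,-0.14,-0.01,-0.17,0],[70,-0.14,-0.01,-0.17,0],[70,-0.14,-0.01,-0.17,0]]'; python3 look.py w7
```

```text
time: 26.95
tcp_pos: [465.0, -43.9, 252.6]
tcp_rot: [-3.14, -0.001, 1.574]
force: [0.4, -0.2, -0.3]
grip_width: 0.723
finger_force: 0.0
26.95 [465.  -43.9 252.6] 1.5741087514600314 0.7234134991155288
[[ 280.6  280.7  497.9 -229.2   37.7]
 [ 384.5  262.4  648.3 -198.6   47.7]
 [ 270.4   28.5  478.   106.8   53.1]]
ring at [ 497.9 -229.2] tool shift x,y,z0: -185.32088131285659 32.25571604836668 252.58148262805707
ring at [ 648.3 -198.6] tool shift x,y,z0: -155.26667063522112 182.74808359511118 252.58148262805707
ring at [478.  106.8] tool shift x,y,z0: 150.71679087526175 13.476030359397951 252.58148262805707
```

```bash
python3 -m jog '[[70,-0.05,0.015,0.05,0],[70,-0.1,0.0322,0.1,0],[70,-0.15,0.0322,0.15,0],[70,-0.185,0.0322,0.2,0],[70,-0.185,0.0322,0.225,0],[70,-0.185,0.0322,0.24,0],[70,-0.185,0.0322,0.25,0],[70,-0.185,0.0322,0.252,0],[150,-0.185,0.0322,0.252,0],[255,-0.185,0.0322,0.252,0],[255,-0.185,0.0322,0.252,0],[255,-0.185,0.0322,0.252,0],[255,-0.185,0.0322,0.252,0]]'
```

```text
time: 28.62
tcp_pos: [499.2, -230.5, 3.4]
tcp_rot: [3.139, 0.001, 1.572]
force: [-0.9, 1.5, 5.5]
grip_width: 0.432
finger_force: 59.3
```

```bash
python3 -m jog '[[255,0,0,-0.02,0],[255,0,0,-0.06,0],[255,0,0,-0.11,0],[255,0.05,-0.01,-0.12,0],[255,0.1,-0.02,-0.12,0],[255,0.15,-0.0226,-0.12,0],[255,0.2,-0.0226,-0.12,0],[255,0.25,-0.0226,-0.12,0],[255,0.3,-0.0226,-0.12,0],[255,0.325,-0.0226,-0.12,0],[255,0.325,-0.0226,-0.12,0],[255,0.325,-0.0226,-0.105,0],[255,0.325,-0.0226,-0.095,0],[255,0.325,-0.0226,-0.086,0],[255,0.325,-0.0226,-0.082,0],[255,0.325,-0.0226,-0.082,0],[255,0.325,-0.0226,-0.082,0]]'
```

```text
time: 30.75
tcp_pos: [475.2, 94.2, 83.4]
tcp_rot: [3.141, -0.0, 1.571]
force: [0.1, 0.4, -0.9]
grip_width: 0.426
finger_force: 60.1
```

```bash
python3 -m jog '[[255,0.0005,0.001,0,0],[120,0.0005,0.001,0,0],[90,0.0005,0.001,0,0],[70,0.0005,0.001,0,0],[70,0.0005,0.001,0,0],[70,0,0,-0.02,0],[70,0,0,-0.06,0],[70,-0.03,0,-0.12,0],[70,-0.06,-0.01,-0.16,0],[70,-0.1,-0.01,-0.17,0],[70,-0.1,-0.01,-0.17,0],[70,-0.1,-0.01,-0.17,0],[70,-0.1,-0.01,-0.17,0]]'; python3 look.py w8
python3 - <<'E'
import cv2
im=cv2.imread('pics/w8.png');cv2.imwrite('pics/c6.png',cv2.resize(im[:140,190:360],None,fx=3,fy=3))
E
```

```text
time: 32.38
tcp_pos: [464.5, -4.3, 252.6]
tcp_rot: [-3.14, -0.001, 1.574]
force: [-0.4, 0.1, -0.2]
grip_width: 0.726
finger_force: 0.0
32.375 [464.5  -4.3 252.6] 1.5735072506903047 0.7256057433366365
[]
```

View pics/c6.png

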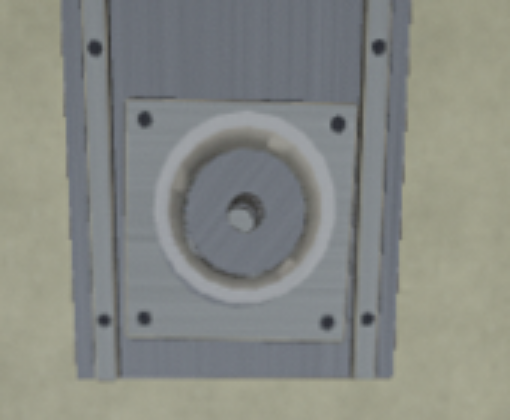

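All six rings lie flat in the tube: the top ring is at crop (245,212), concentric with the rim. Now the track axis and stick.

```bash
python3 - <<'E'
from h import *
np.set_printoptions(precision=1,suppress=True)
p=cams.camera_params('wrist')
f=lambda x,y:(190+x/3-.3,y/3-.3)
print('plate edges',plane(p,[f(63,40),f(78,378),f(410,20),f(393,378)],3))
print('rail screws',plane(p,[f(95,47),f(104,320),f(378,46),f(368,320)],15))
q=plane(p,[f(145,119),f(338,124),f(144,318),f(327,322)],17);print('sled screws',q,q.mean(0))
print('rear edge',plane(p,[f(128,340),f(343,341)],3))
print('rim',plane(p,[f(155,207),f(335,207),f(245,111),f(245,304)],83))
print('ring',plane(p,[f(185,212),f(306,212),f(245,147),f(245,279)],77.5))
E
python3 -m jog '[[70,-0.06,-0.01,0,0],[70,-0.12,-0.02,0,0],[70,-0.18,-0.02,0,0],[70,-0.22,-0.02,0,0],[70,-0.26,-0.02,0,0],[70,-0.26,-0.02,0,0],[70,-0.26,-0.02,0,0],[70,-0.26,-0.02,0,0]]'
python3 - <<'E'
from h import *
s=r.observe();print(s['tcp_pos'],s['tcp_rot'],s['qpos'])
im,p=grab('wrist','w9')
E
```

```text
plate edges [[408.1 164.2   3. ]
 [409.4  34.3   3. ]
 [542.5 171.8   3. ]
 [543.7  34.8   3. ]]
rail screws [[421.9 158.9  15. ]
 [422.5  58.7  15. ]
 [528.5 159.7  15. ]
 [529.7  59.1  15. ]]
sled screws [[440.5 133.5  17. ]
 [514.2 132.   17. ]
 [438.9  59.5  17. ]
 [512.8  58.2  17. ]] [476.6  95.8  17. ]
rear edge [[431.1  50.1   3. ]
 [521.6  50.    3. ]]
rim [[447.6  96.4  83. ]
 [505.7  96.7  83. ]
 [476.2 125.   83. ]
 [477.   66.2  83. ]]
ring [[457.1  95.3  77.5]
 [496.9  95.5  77.5]
 [476.6 115.2  77.5]
 [477.1  74.2  77.5]]
time: 33.42
tcp_pos: [445.6, -263.8, 253.0]
tcp_rot: [-3.141, -0.001, 1.574]
force: [-0.7, -0.9, -0.0]
grip_width: 0.727
finger_force: 0.0
[ 445.59941474 -263.770309    253.04658481] [-3.14130255e+00 -8.05027313e-04  1.57436839e+00] [ 0.77529396  0.13336318 -0.34475794  1.87305579  0.04872133  1.14398804
  0.41672629]
```

View pics/w9.png

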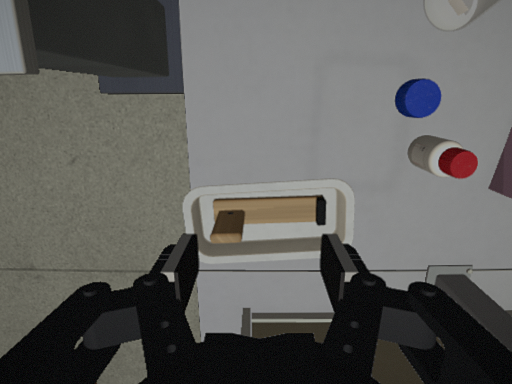

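The wrist view shows the tray (183–353, 180–265 px), the stick with its nose at (320,210) and its handle leaning to (228,240).

```bash
python3 - <<'E'
import cv2
im=cv2.imread('pics/w9.png');cv2.imwrite('pics/c7.png',cv2.resize(im[172:274,175:362],None,fx=4,fy=4,interpolation=2))
E
```

```text
(no output)
```

View pics/c7.png

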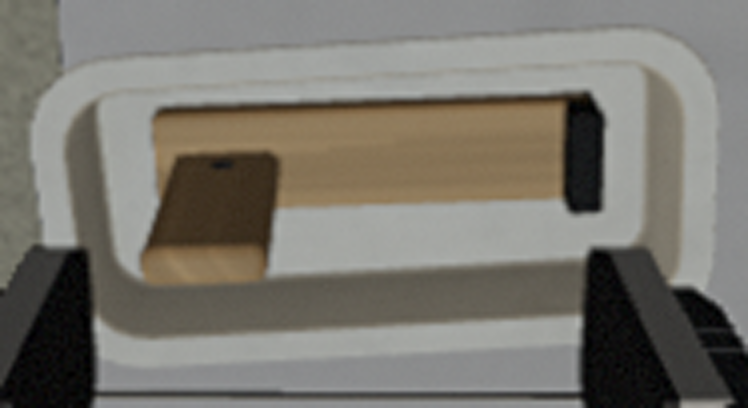

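```bash
python3 - <<'E'
from h import *
np.set_printoptions(precision=1,suppress=True)
p=cams.camera_params('wrist')
f=lambda x,y:(175+x/4-.4,172+y/4-.4)
q=plane(p,[f(148,246),f(269,244),f(266,281),f(142,284)],94);print('handle top',q,q.mean(0))
q=plane(p,[f(155,112),f(157,200),f(563,100),f(568,196)],16);print('base',q)
print('nose top front?',plane(p,[f(603,115),f(600,210)],28))
q=plane(p,[f(30,130),f(718,80),f(100,60),f(640,28),f(130,366),f(585,340)],36);print('rim',q)
q=plane(p,[f(98,100),f(645,64)],2);print('floor far edge corners',q)
E
```

```text
handle top [[ 394.5 -332.5   94. ]
 [ 427.7 -331.8   94. ]
 [ 426.7 -343.    94. ]
 [ 392.3 -344.1   94. ]] [ 410.3 -337.8   94. ]
base [[ 385.7 -321.    16. ]
 [ 385.1 -352.7   16. ]
 [ 521.1 -316.3   16. ]
 [ 524.9 -350.8   16. ]]
nose top front? [[ 532.  -317.4   28. ]
 [ 533.3 -350.7   28. ]]
rim [[ 348.9 -320.2   36. ]
 [ 565.5 -302.8   36. ]
 [ 372.4 -296.9   36. ]
 [ 539.6 -286.1   36. ]
 [ 376.6 -404.9   36. ]
 [ 529.7 -394.6   36. ]]
floor far edge corners [[ 364.  -321.6    2. ]
 [ 551.2 -308.     2. ]]
```

```bash
python3 -m jog '[[70,-0.02,-0.01,0,0.18],[70,-0.04,-0.02,0,0.36],[70,-0.0739,-0.0355,0,0.54],[70,-0.0739,-0.0355,0,0.72],[70,-0.0739,-0.0355,0,0.9],[70,-0.0739,-0.0355,0,1.08],[70,-0.0739,-0.0355,0,1.26],[70,-0.0739,-0.0355,0,1.44],[70,-0.0739,-0.0355,0.02,1.554],[70,-0.0739,-0.0355,0.06,1.554],[70,-0.0739,-0.0355,0.09,1.554],[70,-0.0739,-0.0355,0.1,1.554],[70,-0.0739,-0.0355,0.1,1.554],[70,-0.0739,-0.0355,0.1,1.554]]'
python3 - <<'E'
from h import *
s=r.observe();print(s['tcp_pos'],s['tcp_rot'],s['qpos'])
im,p=grab('wrist','w10'); 
cv2.imwrite('pics/c8.png',im[:,:,::-1])
E
```

```text
time: 35.22
tcp_pos: [410.7, -340.3, 154.9]
tcp_rot: [3.14, -0.002, 0.017]
force: [-0.1, -0.8, -0.6]
grip_width: 0.727
finger_force: 0.0
[ 410.72728536 -340.34507665  154.8632936 ] [ 3.13979378e+00 -2.40352623e-03  1.71810628e-02] [ 0.75450277  0.25604992 -0.15797593  1.94388652  0.04936328  0.9422856
 -0.98093979]
```

View pics/c8.png

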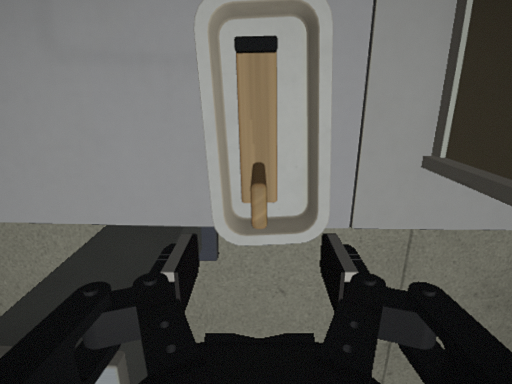

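The stick lies straight between the open fingers, its handle top centred at about (259,206).

```bash
python3 -c "
from h import *
p=cams.camera_params('wrist');print(plane(p,[(259,206),(259,185),(259.5,228)],94), plane(p,[(256,37),(258,130)],28))"
python3 -m jog '[[70,0,-0.002,0.04,0],[70,0,-0.002,0.08,0],[70,0,-0.002,0.095,0],[70,0,-0.002,0.1,0],[70,0,-0.002,0.1,0],[150,0,-0.002,0.1,0],[255,0,-0.002,0.1,0],[255,0,-0.002,0.1,0],[255,0,-0.002,0.1,0],[255,0,-0.002,0.1,0],[255,0,-0.002,0.1,0]]'
```

```text
[[ 410.50716904 -339.63439379   94.        ]
 [ 426.16563606 -339.36501384   94.        ]
 [ 393.35331877 -340.29583158   94.        ]] [[ 532.47450259 -335.24891638   28.        ]
 [ 457.28424511 -338.10696826   28.        ]]
time: 36.65
tcp_pos: [409.7, -338.1, 53.7]
tcp_rot: [3.141, -0.0, 0.017]
force: [-1.4, 0.2, 5.3]
grip_width: 0.131
finger_force: 61.0
```

```bash
python3 -m jog '[[255,0,0,-0.015,0],[255,0,0,-0.04,0],[255,0,0,-0.08,0],[255,0,0,-0.11,0],[255,0.01,-0.03,-0.11,-0.17],[255,0.02,-0.06,-0.11,-0.34],[255,0.03,-0.09,-0.11,-0.51],[255,0.04,-0.12,-0.11,-0.68],[255,0.05,-0.15,-0.11,-0.85],[255,0.06,-0.18,-0.11,-1.02],[255,0.07,-0.21,-0.11,-1.19],[255,0.0721,-0.2418,-0.11,-1.36],[255,0.0721,-0.2418,-0.11,-1.5],[255,0.0721,-0.2418,-0.11,-1.563],[255,0.0721,-0.2418,-0.11,-1.563],[255,0.0721,-0.2418,-0.11,-1.563],[255,0.0721,-0.2418,-0.11,-1.563]]'
python3 - <<'E'
from h import *
s=r.observe();print(s['tcp_pos'],s['tcp_rot'],s['qpos'],s['grip_width'])
im,p=grab('wrist','w11')
E
```

```text
time: 38.78
tcp_pos: [477.4, -94.9, 163.3]
tcp_rot: [-3.142, 0.0, 1.579]
force: [0.4, 0.2, -0.4]
grip_width: 0.132
finger_force: 60.2
[477.40547695 -94.90416151 163.33816104] [-3.14155803e+00  7.61597341e-05  1.57911897e+00] [ 0.5934086   0.19330313 -0.52172479  2.02491374  0.11790983  0.95189925
  0.01947356] 0.1322999671522483
```

View pics/w11.png

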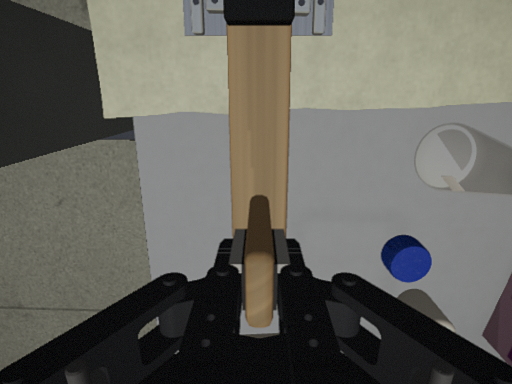

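The stick is held level and straight, nose at (260,10) over the track end. Lower and push.

```bash
python3 -m jog '[[255,0,0,0.04,0],[255,0,0,0.08,0],[255,0,0,0.1,0],[255,0,0,0.106,0],[255,0,0,0.106,0],[255,0.008,0,0.106,0],[255,0.015,0,0.106,0],[255,0.02,0,0.106,0],[255,0.025,0,0.106,0],[255,0.03,0,0.106,0],[255,0.038,0,0.106,0],[255,0.046,0,0.106,0],[255,0.054,0,0.106,0],[255,0.062,0,0.106,0],[255,0.07,0,0.106,0]]'
python3 - <<'E'
from h import *
s=r.observe();print(s['tcp_pos'],s['tcp_rot'],s['grip_width'],s['force'],s['moment'])
im,p=grab('wrist','w12')
cv2.imwrite('pics/c9.png',im[:260,130:400,::-1])
E
```

```text
time: 40.7
tcp_pos: [477.8, -28.0, 58.1]
tcp_rot: [3.14, 0.004, 1.577]
force: [0.5, -5.8, 2.5]
grip_width: 0.131
finger_force: 60.8
[477.80761451 -27.98125464  58.10672407] [3.14016933 0.00418252 1.57741845] 0.13102318351271713 [ 0.49200478 -5.77032853  2.45392564] [-1.28558467 -0.01818757  0.0168666 ]
```

View pics/c9.png

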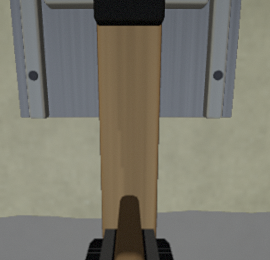

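```bash
python3 -m jog '[[255,0.008,0,0,0],[255,0.018,0,0,0],[255,0.028,0,0,0],[255,0.038,0,0,0],[255,0.048,0,0,0],[255,0.058,0,0,0],[255,0.068,-0.0005,0,0],[255,0.078,-0.0005,0,0],[255,0.088,-0.001,0,0],[255,0.098,-0.001,0,0],[255,0.108,-0.001,0,0],[255,0.118,-0.001,0,0],[255,0.128,-0.001,0,0],[255,0.138,-0.001,0,0],[255,0.148,-0.001,0,0],[255,0.156,-0.001,0,0],[255,0.164,-0.001,0,0],[255,0.172,-0.001,0,0],[255,0.178,-0.001,0,0],[255,0.184,-0.001,0,0]]'
```

```text
time: 43.25
tcp_pos: [474.0, 155.9, 57.1]
tcp_rot: [-3.14, 0.005, 1.578]
force: [0.3, -6.5, 3.0]
grip_width: 0.133
finger_force: 60.7
```

```bash
python3 -m jog '[[255,0.005,0,0,0],[255,0.009,0,0,0],[255,0.012,0,0,0],[255,0.015,0,0,0],[255,0.018,0,0,0],[255,0.02,0,0,0],[255,0.022,0,0,0],[255,0.023,0,0,0]]'; python3 -m jog '[[255,0.0015,0,0,0],[255,0.003,0,0,0],[255,0.003,0,0,0]]'
```

```text
time: 44.25
tcp_pos: [473.8, 178.7, 57.1]
tcp_rot: [-3.14, 0.005, 1.578]
force: [0.3, -6.4, 2.1]
grip_width: 0.131
finger_force: 60.7
time: 44.62
tcp_pos: [473.8, 180.2, 57.0]
tcp_rot: [-3.139, 0.007, 1.577]
force: [0.2, -8.1, 2.9]
grip_width: 0.132
finger_force: 60.9
```

```bash
python3 - <<'E'
from h import *
for n in('side','scene'):
    im,p=grab(n,n+'1'); print(proj(p,[[474.3,279.5,3],[473.6,349.5,83]]))
    c=im[190:330,200:330] if n=='side' else im[120:260,110:300]
    cv2.imwrite('pics/d_%s.png'%n,cv2.resize(c[:,:,::-1],None,fx=4,fy=4,interpolation=2))
E
```

```text
[[260.7518026  268.42729898]
 [251.37529863 272.0103213 ]]
[[174.78128101 196.51566803]
 [157.88069426 168.31532642]]
```

```bash
python3 -m jog '[[255,0.0015,0,0,0],[255,0.003,0,0,0],[255,0.003,0,0,0]]'
```

```text
time: 45.1
tcp_pos: [473.8, 180.4, 56.8]
tcp_rot: [-3.138, 0.012, 1.576]
force: [0.0, -12.5, 5.6]
grip_width: 0.131
finger_force: 61.3
```

The TCP stopped at y=180.4 with the force rising, as predicted for home. Retreat.

```bash
python3 -m jog '[[255,-0.01,0,0,0],[255,-0.03,0,0,0],[255,-0.06,0,0,0],[255,-0.1,0,0,0],[255,-0.14,0,0,0],[255,-0.18,0,0,0],[255,-0.21,0,-0.02,0],[255,-0.24,0,-0.06,0],[255,-0.27,0.002,-0.1,0],[255,-0.275,0.002,-0.105,0],[255,-0.275,0.002,-0.105,0],[255,-0.275,0.002,-0.105,0],[255,-0.275,0.002,-0.105,0]]'
python3 - <<'E'
from h import *
s=r.observe();print(s['tcp_pos'],s['tcp_rot'],s['grip_width'])
im,p=grab('side','side2');a=cv2.resize(im[190:330,200:330,::-1],None,fx=3,fy=3,interpolation=2)
im,p=grab('scene','scene2');b=cv2.resize(im[120:260,110:240,::-1],None,fx=3,fy=3,interpolation=2)
cv2.imwrite('pics/d1.png',np.hstack([a,b]))
E
```

```text
time: 46.72
tcp_pos: [477.3, -85.1, 160.8]
tcp_rot: [-3.139, -0.001, 1.582]
force: [-0.1, 0.5, -1.0]
grip_width: 0.13
finger_force: 60.3
[477.29049317 -85.13572267 160.75650769] [-3.13866886e+00 -1.43283995e-03  1.58231201e+00] 0.13040750679171437
```

View pics/d1.png

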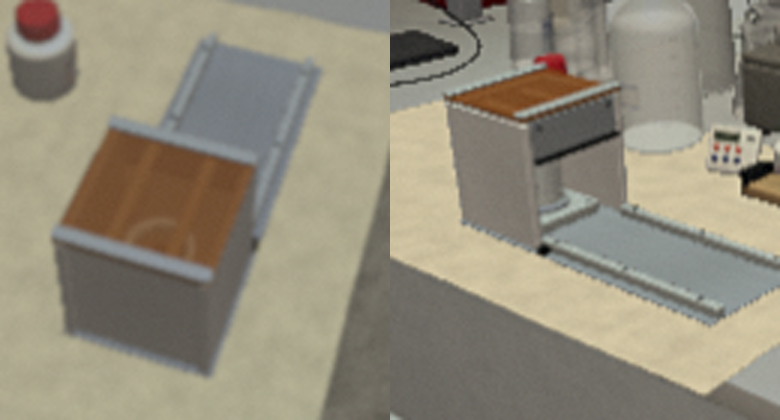

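The sled stands at home under the hood: the tube shows through the window at (160,235) and through the opening at (550,190). Returning the stick.

```bash
python3 -m jog '[[255,-0.03,-0.01,0,0.15],[255,-0.06,-0.02,0,0.3],[255,-0.09,-0.03,0,0.45],[255,-0.12,-0.04,0,0.6],[255,-0.15,-0.05,0,0.75],[255,-0.18,-0.06,0,0.9],[255,-0.21,-0.07,0,1.05],[255,-0.24,-0.0727,0,1.2],[255,-0.2596,-0.0727,0,1.35],[255,-0.2596,-0.0727,0,1.5],[255,-0.2596,-0.0727,0,1.532],[255,-0.2596,-0.0727,0,1.532],[255,-0.2596,-0.0727,0.03,1.532],[255,-0.2596,-0.0727,0.05,1.532],[255,-0.2596,-0.0727,0.05,1.532],[255,-0.2596,-0.0727,0.05,1.532]]'
python3 - <<'E'
from h import *
np.set_printoptions(precision=1,suppress=True)
s=r.observe();print(s['tcp_pos'],s['tcp_rot'],s['grip_width'])
im,p=grab('wrist','w13');z=s['tcp_pos'][2]-51.7
cv2.imwrite('pics/c10.png',im[:,:,::-1])
c,sn=np.cos(s['tcp_rot'][2]),np.sin(s['tcp_rot'][2]);t=s['tcp_pos'][:2]
X=[[t[0]+a*c-b*sn,t[1]+a*sn+b*c,z+26] for a,b in((125,18),(125,-18))]
print(proj(p,X))
E
```

```text
time: 48.82
tcp_pos: [408.8, -347.2, 113.0]
tcp_rot: [3.141, -0.001, 0.049]
force: [0.5, -0.4, -0.7]
grip_width: 0.13
finger_force: 60.2
[ 408.8 -347.2  113. ] [ 3.1 -0.   0. ] 0.13015393013810156
[[224.3  -8.7]
 [297.6  -8.6]]
```

View pics/c10.png

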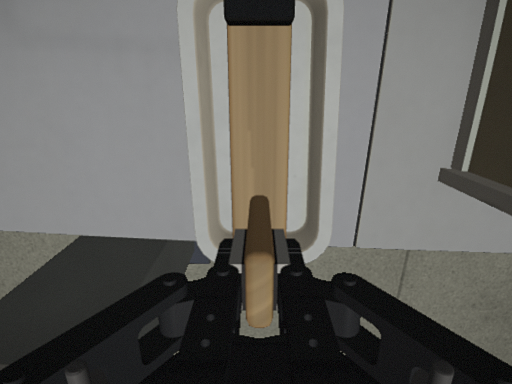

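The stick is centred over the tray. Lower, release, lift clear.

```bash
python3 -m jog '[[255,0,0,0.03,0],[255,0,0,0.05,0],[255,0,0,0.056,0],[255,0,0,0.0585,0],[255,0,0,0.0595,0],[255,0,0,0.0595,0],[230,0,0,0.0595,0],[180,0,0,0.0595,0],[120,0,0,0.0595,0],[70,0,0,0.0595,0],[70,0,0,0.0595,0]]'; python3 -m jog '[[70,0,0,-0.02,0],[70,0,0,-0.06,0],[70,0,0,-0.1,0],[70,-0.02,0,-0.15,0],[70,-0.02,0,-0.2,0],[70,-0.02,0,-0.2,0],[70,-0.02,0,-0.2,0],[70,-0.02,0,-0.2,0]]'
python3 - <<'E'
from h import *
s=r.observe();print(s['tcp_pos'],s['tcp_rot'],s['grip_width'])
im,p=grab('wrist','w14')
print(proj(p,[[457,-345.5,2]]))
im2,_=grab('scene','scene3')
cv2.imwrite('pics/c11.png',np.hstack([im[:300,130:430,::-1],im2[130:430,110:400,::-1] if 0 else cv2.copyMakeBorder(im2[130:300,110:410,::-1],0,130,0,0,0)]))
E
```

```text
time: 50.25
tcp_pos: [408.0, -347.0, 52.7]
tcp_rot: [-3.141, 0.0, 0.048]
force: [-0.5, 0.2, -0.8]
grip_width: 0.725
finger_force: 0.0
time: 51.25
tcp_pos: [387.1, -347.1, 250.8]
tcp_rot: [-3.139, 0.003, 0.048]
force: [-0.1, 0.7, -0.3]
grip_width: 0.725
finger_force: 0.0
[ 387.12631468 -347.09572753  250.80431166] [-3.13895607e+00  2.80699369e-03  4.81016067e-02] 0.7249614339982545
[[261.68924485  99.66087044]]
```

View pics/c11.png

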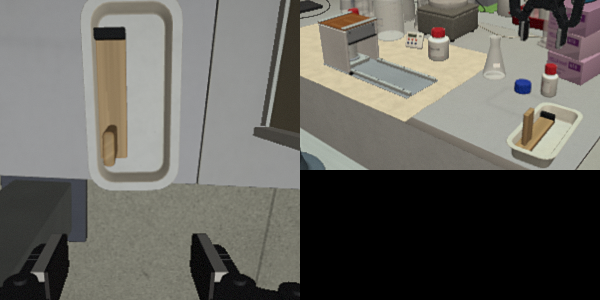

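After release the stick was knocked aside in the tray (nose at crop (110,34), against the +y wall). Measuring whether it is still within tolerance.

```bash
python3 - <<'E'
from h import *
np.set_printoptions(precision=1,suppress=True)
p=cams.camera_params('wrist');im=cv2.imread('pics/w14.png')
cv2.imwrite('pics/c12.png',cv2.resize(im[0:195,200:320],None,fx=3,fy=3,interpolation=2))
print('nose top',plane(p,[(224,39),(256,39)],28),'nose front top',plane(p,[(224,28),(256,28)],28))
print('rear base',plane(p,[(257,158)],16))
E
```

```text
nose top [[ 520.5 -300.6   28. ]
 [ 522.2 -336.    28. ]] nose front top [[ 531.7 -300.4   28. ]
 [ 533.3 -335.4   28. ]]
rear base [[ 386.  -343.3   16. ]]
```

View pics/c12.png

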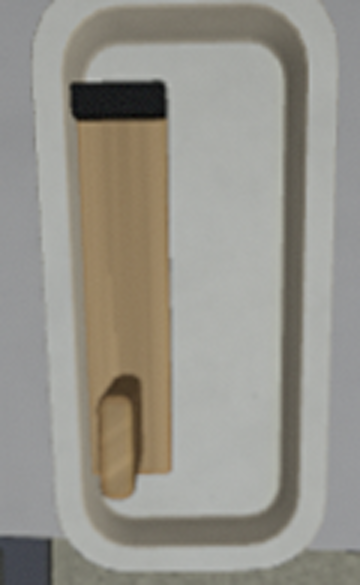

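```bash
python3 - <<'E'
from h import *
np.set_printoptions(precision=1,suppress=True)
p=cams.camera_params('wrist')
f=lambda x,y:(200+x/3-.3,y/3-.3)
print('handle top',plane(p,[f(117,446),f(117,396),f(118,497)],94))
print('base edges R',plane(p,[f(171,473),f(169,130)],16),'L',plane(p,[f(93,473),f(80,130)],16))
E
```

```text
handle top [[ 410.8 -324.6   94. ]
 [ 427.3 -324.1   94. ]
 [ 393.5 -325.4   94. ]]
base edges R [[ 386.8 -342.9   16. ]
 [ 519.8 -336.    16. ]] L [[ 385.2 -310.    16. ]
 [ 518.3 -302.    16. ]]
```

The stick is flat but about 23 mm off centre (limit 30); worth recentring.

```bash
python3 -m jog '[[70,0.0125,-0.01,0.04,0],[70,0.0248,-0.021,0.08,0],[70,0.0248,-0.021,0.12,0],[70,0.0248,-0.021,0.16,0],[70,0.0248,-0.021,0.185,0],[70,0.0248,-0.021,0.196,0],[70,0.0248,-0.021,0.196,0],[150,0.0248,-0.021,0.196,0],[255,0.0248,-0.021,0.196,0],[255,0.0248,-0.021,0.196,0],[255,0.0248,-0.021,0.196,0],[255,0.0248,-0.021,0.196,0]]'; python3 -m jog '[[255,0,0,-0.01,0],[255,0,0.007,-0.012,0],[255,0,0.014,-0.012,0],[255,0,0.021,-0.012,0],[255,0,0.021,-0.012,0],[255,0,0.021,-0.006,0],[255,0,0.021,-0.001,0],[255,0,0.021,0,0],[255,0,0.021,0,0]]'
```

```text
time: 52.85
tcp_pos: [412.4, -326.2, 57.7]
tcp_rot: [3.141, -0.001, 0.048]
force: [-0.8, 1.5, 5.5]
grip_width: 0.132
finger_force: 61.8
time: 53.98
tcp_pos: [412.6, -346.0, 57.5]
tcp_rot: [-3.14, 0.001, 0.048]
force: [-3.0, 1.8, 7.6]
grip_width: 0.133
finger_force: 62.4
```

```bash
python3 -m jog '[[230,0,0,0,0],[180,0,0,0,0],[120,0,0,0,0],[70,0,0,0,0],[70,0,0,0,0],[70,0,0,-0.05,0],[70,0,0,-0.1,0],[70,0,0,-0.15,0],[70,0,0,-0.2,0],[70,0,0,-0.2,0],[70,0,0,-0.2,0],[70,0,0,-0.2,0]]'
python3 - <<'E'
from h import *
im,p=grab('wrist','w15');im2,_=grab('scene','scene4')
print(r.observe()['tcp_pos'],plane(p,[(261,90)],16))
cv2.imwrite('pics/c13.png',np.hstack([im[:300,130:430,::-1],cv2.resize(im2[150:300,230:400,::-1],(340,300))]))
E
```

```text
time: 55.48
tcp_pos: [411.7, -346.0, 254.7]
tcp_rot: [-3.139, 0.003, 0.048]
force: [-1.1, 0.1, 0.5]
grip_width: 0.722
finger_force: 0.0
[ 411.93695376 -346.11859188  254.8706505 ] [[ 492.86213802 -342.98534304   16.        ]]
```

View pics/c13.png

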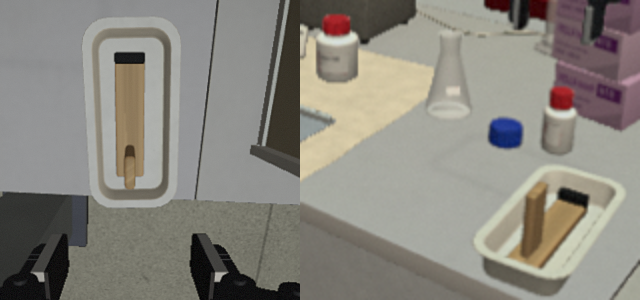

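The stick lies flat and centred in the tray, nose at (130,58); the bystanders have not moved. Handing in.

```bash
python3 -c "
from workcell import r
print(r.close_job())"
```

```text
the job is handed in; nothing more can be done
None
```

I handed the job in at about 55 s, and no verdict came back: all six rings lie flat in the tube, the sled stands at its end stop, and the push stick is flat and centred in the tray after being knocked aside and recentred once.

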